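# Clamp a batten in the jig with the toggle clamp

### The arm

A 7-joint arm with a two-finger parallel gripper is mounted at the origin on the work surface. World frame = base frame: x ahead of the robot, y to its left, z up, the work surface at z = 0. Lengths are in m, angles in rad, forces in N, time in s.
With the tool pointing down it reaches from about 0.425 to 0.925 m from the base axis. Payload 6.8 kg.
Tool frame: the origin (TCP) lies at the very end of the fingers, on their centre line; the grasp point (between the pads) lies 19 mm behind it; z points along the fingers, y is the line along which they close (so a half turn about z gives the same grasp; the last joint's range is limited). The gripper opens to 85 mm and grips with 20 to 120 N. Pads are 22 mm wide; open, the fingers measure 114 mm over their backs; the gripper's body (76 mm by 85 mm) begins 54 mm behind the grasp point. The pads swing forward as they close: fully open they stand 13 mm farther back than shut.
Start: joints at [1.167, 0.477, 0.022, 1.555, -0.011, 1.109, -0.083], TCP at [0.197, -0.646, 0.192] pointing down, gripper open.
Joint ranges: [-2.96, 2.96], [-0.34, 2.1], [-1.41, 1.46], [0.24, 2.44], [-1.37, 4.51], [0.17, 1.92], [-2.96, 2.96]. Speed limits (rad/s): [2.39, 2.39, 3.14, 3.14, 3.14, 3.14, 3.14].

### API

Orientations are given as a unit quaternion [w, x, y, z].
In Python, from station import get_obs, read_camera, hand_in gives the robot as it stands.
- The arm moves only by the tool arm_command, never from a script. Its argument "commands" is one flat list of numbers, 7 for each row, row after row: the shift along the tool's x, y, z in m, then the turn, a rotation vector about the tool's x, y, z in degrees, then the opening, from 0 (shut) to 1 (fully open). In form: [tx, ty, tz, rx, ry, rz, fingers, tx, ty, tz, rx, ry, rz, fingers, ...]. A call has 1 to 8 rows; each row is the pose to reach, as a shift and turn from the pose commanded when the call began, along the tool's axes at that moment; what a row does not reach only later rows make up. A row lasts 1/10 s, in which the tool goes at most 50 mm and 8.59 degrees, less where a joint would pass 70% of its speed; a pose out of reach is approached as far as the arm can. A call with a gripper value outside its range is refused whole. The fingers move at their own pace and stop on an object; "force" is the grip in N (left out, the last holds). Time passes only in rows, so rows that repeat a pose let the fingers close. It gives the time, the measured TCP pose, the force, the opening and the grip force at its end, in the units of the state.
- get_obs(): the state, without advancing time (a new reading comes with each control period).
- read_camera(name): name is "scene" or "top" or "wrist"; returns a dict with "img" (480x640x3 uint8, red, green, blue), "camera_matrix" (3x3 intrinsics, pixels), "k1" (the pictures are not rectified: a ray, as slopes to the right and down, at radius r is drawn at 1 + k1 r^2 times it, then the intrinsics apply), "pose" (4x4, takes a point from camera to world coordinates). Camera axes: x right, y down, z forward; pixel columns grow to the right and rows downward; lengths in m; the calibration is good to about 2 mm. A picture is of the moment at which its call begins. There is no depth.
- hand_in(): hands the job in; it is judged then, once.
The state is a dict: "t": time; "q": joint angles; "joint_vel": joint speeds; "joint_torque": joint torques, N m; "eef_pos": TCP position; "tool_rot": TCP orientation; "contact_force": force on the tool from outside, world axes, zero at the start; "torque": the same for the moment, N m; "gripper_width": opening from 0.0 (shut) to 1.0 (fully open); "grasp_force": force on a finger pad.
Only numpy, scipy, OpenCV 4.12 (cv2) and the standard library are available. Lean on these libraries where they do the work, as an engineer would, in place of code of your own. Each camera call takes 0.05 s, during which the arm holds its last target. There are 200 camera calls.

### The job

Push the loose wooden batten along its channel until its end is fully home against the jig's stop block. Then push the toggle clamp's upright handle over and down, past its dead point, until it snaps into lock with its rubber tip pressing on the batten. Only push: do not pick the batten up, and leave the glue bottle, the jar and the offcut where they are.

Things in the scene. Friction and masses are not known exactly. Their poses are not given: they have to be found in the camera images.
- jig: Fixed grey board, 12 mm thick, on the bench; frame origin at bench level, z up; it spans x -120..70, y -175..115 mm. A channel along y, centre x = -65 mm, lies between rails 10 mm high, 43 mm apart, y -35..75; open at -y, closed at +y by a dark stop block (top 28 mm above the bench). The toggle clamp stands at x 0, y 20 beside it; its steel cheeks reach 98 mm above the bench, x -22..34.
- stop_face (a point): Centre of the stop block's face that looks to the jig's -y, 22 mm above the bench, at jig (-65, 75, 22) mm. The batten is home when its +y end touches this face.
- batten_centre (a point): Centre of the loose pine batten, 40 x 150 (along jig y) x 20 mm, 50 to 100 g, flat on the board (underside 12, top 32 mm above the bench) in the channel. Its ends are 75 mm from this point; its +y end starts 15 to 45 mm short of the stop. Its -y end sticks out beyond the rails: push that along the jig's +y (friction about 1 N). Home, this point is at jig y = 0.
- clamp_handle (a joint): Handle angle, rad, hinge along the jig's y. 0 = start, fully open, leaning 0.2 rad from upright to the jig's -x; 0.2 = upright; grows as it swings to +x; 1.67 = end stop, locked, 0.1 rad above level. Stays where left below 0.95; from there the tip meets the batten and the handle springs back (up to about 5 N at the grip); past the dead point at 1.40 it snaps to 1.67 by itself.
- clamp_pivot (a point): Point on the handle's hinge axis, in the middle of the clamp, 86 mm above the bench, at jig (0, 20, 86) mm.
- handle_grip (a point): On the centreline of the straight handle's black grip, 100 mm from the hinge axis. Grip: 18 mm thick, 24 mm wide, 60 to 125 mm from the axis. To close, push the face that looks to the jig's -x (its upper face once it lies over). The raised clamp arm, 16 mm wide, lies on that side below, up to about 110 mm above the bench, 60 mm out from the hinge; it sinks as the handle goes over.
- glue_mid (a point): Middle (60 mm up) of a white glue bottle, 44 mm in diameter, 120 mm high, standing on the bench beyond the stop end of the jig. Leave alone.
- screws_mid (a point): Middle (32 mm up) of a glass jar, 60 mm in diameter, 65 mm high, standing on the bench beyond the open end of the jig. Leave alone.
- offcut_mid (a point): Centre of a dark wood offcut 35 x 60 x 30 mm, lying on the bench beyond the clamp side of the jig. Leave alone.
- clamp_tip: Rubber tip, a ball 16 mm in diameter on a sprung spindle at the clamp arm's end. Origin on the arm's centreline; the ball's bottom is 20 mm below that, square to the arm, when relaxed. Locked, it presses on the batten's top with about 20 N, at jig (-65, 20) mm.
There are look-alikes about, which are no part of the job. Of the things like the part that bears batten_centre, leave any that is purple; of the rest the smaller one is meant.

How it is judged:
On the way, in this order (a step that is already met when the one before it is completed fails the run):
1. the batten is home against the stop (within 3 mm) while the clamp is still open (y of batten_centre in the frame of jig above -0.003 m and value of joint clamp_handle below 0.9 rad), for 0.2 s.
2. the handle is past its dead point and locked, the tip pressing on the batten (value of joint clamp_handle above 1.6 rad and contact force between clamp_tip and batten above 8 N), for 0.2 s.
At the end, for the whole second after the job is handed in: The batten lies flat in the channel at rest, within 3 mm of the stop; the handle is locked (joint above 1.6 rad) and the rubber tip presses on the batten with more than 8 N; the robot is clear (all of step 2 and y of batten_centre in the frame of jig above -0.003 m and z of batten_centre in the frame of jig below 0.025 m and linear speed of batten below 0.01 m/s); the robot touches nothing.
It fails at once if the batten is lifted or carried (more than 8 mm off the board) (z of batten_centre in the frame of jig above 0.03 m).
It fails at once if the glue bottle, the jar or the offcut is moved more than 20 mm (distance of any of glue_mid, screws_mid, offcut_mid from where it was at the start of the episode above 0.02 m).
It also fails if it takes over 53 s, if anything falls off the work surface, if the arm or the gripper's body presses on something with over 40 N, if the wrist force passes 120 N, or if a joint passes its speed limit or range.

## Working session

There is one attempt and no reset: what is moved stays moved. The work goes in short steps, Python scripts to look and compute and a tool call to move; the robot and the scene stay as the last step left them, time stands still between calls to the robot, and variables do not carry over. Pictures are saved under pics/ and viewed, at most 10 in all, crops included, and the job is handed in when it is done.

Besides the shell and the picture viewer there is one more tool, called after ">>>" as name(argument=value, ...) on one line, values as JSON. arm_command: Moves the arm, as the interface text tells. Its arguments: {"type":"object","properties":{"commands":{"type":"array","items":{"type":"number"}},"force":{"type":"number"}},"required":["commands"]}

```bash
mkdir -p pics; cat > h.py <<'E'
import numpy as np, cv2, pickle
from station import get_obs, read_camera, hand_in
def snap(n, tag):
    c=read_camera(n); pickle.dump(c,open(f'{tag}.pkl','wb'))
    cv2.imwrite(f'pics/{tag}.png',c['img'][:,:,::-1]); return c
def load(tag): return pickle.load(open(f'{tag}.pkl','rb'))
def ray(c,uv):
    K=np.array(c['camera_matrix']); d=np.array([c['k1'],0,0,0,0],float)
    # OpenCV model: x*(1+k1 r^2)
    p=cv2.undistortPoints(np.array([[uv]],float),K,d)[0,0]
    T=np.array(c['pose']); v=T[:3,:3]@np.array([p[0],p[1],1.]); return T[:3,3],v/np.linalg.norm(v)
def onz(c,uv,z):
    o,v=ray(c,uv); return o+v*(z-o[2])/v[2]
def proj(c,P):
    T=np.linalg.inv(np.array(c['pose'])); r=cv2.Rodrigues(T[:3,:3])[0]
    return cv2.projectPoints(np.array(P,float).reshape(-1,1,3),r,T[:3,3],np.array(c['camera_matrix']),np.array([c['k1'],0,0,0,0],float))[0][:,0]
E
python3 - <<'E'
from h import *
for n in('top','scene'):
    c=snap(n,n+'0'); print(n,c['k1'],np.round(c['camera_matrix'],1).tolist(),np.round(c['pose'],3).tolist())
o=get_obs(); print(o['t'],o['eef_pos'],o['tool_rot'])
E
```

```text
top 0.017522736649613232 [[559.4, 0.0, 320.8], [0.0, 559.4, 240.1], [0.0, 0.0, 1.0]] [[-0.005, -0.985, 0.171, 0.311], [-1.0, 0.001, -0.018, -0.012], [0.018, -0.171, -0.985, 1.346], [0.0, 0.0, 0.0, 1.0]]
scene -0.03312360745340588 [[524.6, 0.0, 314.8], [0.0, 524.6, 238.5], [0.0, 0.0, 1.0]] [[0.702, 0.56, -0.44, 1.058], [0.712, -0.554, 0.431, -0.557], [-0.003, -0.616, -0.788, 1.121], [0.0, 0.0, 0.0, 1.0]]
0.1 [ 0.19657885 -0.6451107   0.19120401] [-8.28217045e-04  9.89079191e-01  1.47382600e-01 -1.92804225e-04]
```

View pics/top0.png

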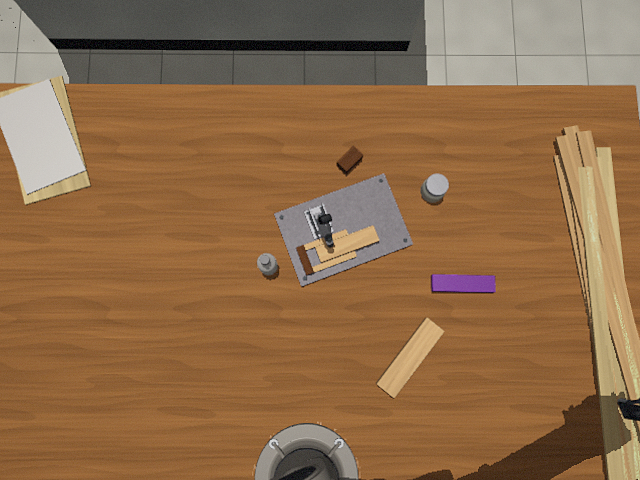

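View pics/scene0.png

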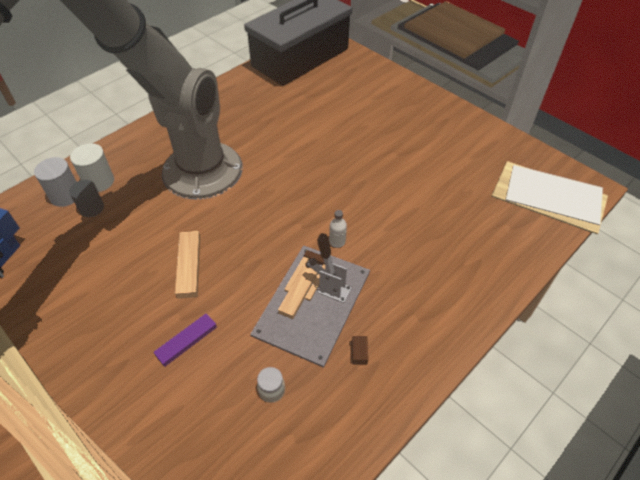

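The top view shows the jig at (343,229) with the stop block at (305,259). The clamp handle is at (325,218), the glue bottle at (267,265), the jar at (435,188) and the offcut at (350,159).

Things that could be taken for the batten:
- The one in the channel, about (352,243).
- A longer pine one on the bench at (410,357).
- The purple one at (463,284), which must be left.
- The boards on the right at (600,250).

I choose the small one in the channel.

```bash
cat > jig.py <<'E'
from h import *
def jigpose(c):
    hsv=cv2.cvtColor(c['img'],cv2.COLOR_RGB2HSV)
    m=((hsv[:,:,1]<60)&(hsv[:,:,2]>60)&(hsv[:,:,2]<175)).astype(np.uint8)*255
    roi=np.zeros_like(m); roi[165:295,268:418]=255; m&=roi
    m=cv2.morphologyEx(m,cv2.MORPH_OPEN,np.ones((3,3)))
    n,l,s,_=cv2.connectedComponentsWithStats(m); k=1+np.argmax(s[1:,4])
    pts=cv2.convexHull(np.argwhere(l==k)[:,::-1].astype(np.int32))[:,0]
    W=np.array([onz(c,p,.012)[:2] for p in pts.astype(float)])
    return cv2.minAreaRect(W.astype(np.float32)),pts
E
python3 - <<'E'
from jig import *
c=load('top0'); r,p=jigpose(c); print(r); B=cv2.boxPoints(r); print(B)
print(proj(c,np.c_[B,np.full(4,.012)]))
im=c['img'][165:300,260:420,::-1]; cv2.imwrite('pics/cr.png',cv2.resize(im,(800,675)[:2],interpolation=3)[:600])
E
```

```text
((0.5716118812561035, -0.09030330181121826), (0.1916467696428299, 0.2905861735343933), 20.594423294067383)
[[ 0.43080527  0.01199872]
 [ 0.5330191  -0.2600172 ]
 [ 0.7124185  -0.19260532]
 [ 0.61020464  0.07941058]]
[[300.74814703 286.3307979 ]
 [413.08312299 243.87173649]
 [383.57483483 172.46662305]
 [273.19203764 212.85458197]]
```

View pics/cr.png

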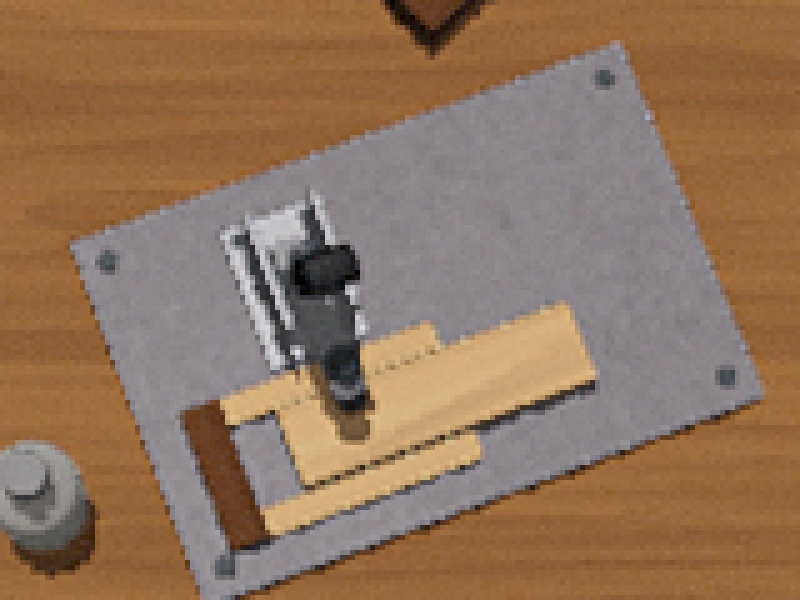

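```bash
cat >> jig.py <<'E'
from scipy.spatial.transform import Rotation as R
YAW=np.radians(20.6); O=np.array([0.5845,-0.0534,0])
J=R.from_euler('z',YAW).as_matrix()
w=lambda P:np.array(P,float)/1000@J.T+O
inv=lambda P:(np.array(P)-O)@J*1000
def tr():
    o=get_obs(); q=np.array(o['tool_rot']); return o,np.array(o['eef_pos']),R.from_quat(q[[1,2,3,0]])
def go(P):  # jig target (mm) -> tool shift, turn for down tool with x along jig x
    o,p,r=tr(); d=r.inv().apply(w(P)-p)
    tgt=R.from_euler('z',YAW)*R.from_euler('x',np.pi)
    print('t',round(o['t'],2),'now jig',np.round(inv(p),1),'F',np.round(o['contact_force'],1),'shift',np.round(d,4),'turn',np.round((r.inv()*tgt).as_rotvec(degrees=True),2))
E
python3 - <<'E'
from jig import *
c=load('top0'); s=load('scene0')
for n,uv,z in [('batten -y end',(376.6,234),.032),('corner',(374,225.5),.032),('corner',(379,240.5),.032),('+y corner',(321.5,262),.032),('stopface',(313,272),.028),('stop face near',(305.5,249),.028),('jar',(435,184),.065),('offcut',(350,157),.03),('glue',(265.5,259),.12),('long b',(410,357),.02)]:
    print(n,np.round(inv(onz(c,uv,z)),1))
P=w([[-30,20,200],[0,20,86],[-65,75,28],[-65,-105,32]])
print(proj(c,P),proj(s,P))
go([-65,-150,190])
E
```

```text
batten -y end [-69.6 -97.9  32. ]
corner [-48.2 -99.8  32. ]
corner [-86.3 -97.4  32. ]
+y corner [-86.1  49.5  32. ]
stopface [-100.8   76.5   28. ]
stop face near [-42.9  73.8  28. ]
jar [ -11.  -266.8   65. ]
offcut [ 132.  -108.6   30. ]
glue [-46.5 168.5 120. ]
long b [-365.6  -64.5   20. ]
[[326.62433925 221.51578782]
 [320.5790939  219.67646756]
 [308.27700939 257.7622964 ]
 [378.61402698 231.19344792]] [[319.19034665 238.27189713]
 [330.45120864 271.85970749]
 [315.41392178 259.79846966]
 [283.57567321 314.92313165]]
t 0.1 now jig [-571.3 -417.4  191.2] F [-0.3  0.2 -0.2] shift [ 0.4883 -0.2991  0.0016] turn [-0.1   0.   -3.65]
```

The batten measures 40 x 148 mm at jig y ≈ -24, with a gap of about 25 mm, which agrees with the description. I'll close the fingers and go above its -y end.

>>> arm_command(commands=[0.488,-0.299,0,0,0,-3.65,0,0.488,-0.299,0,0,0,-3.65,0,0.488,-0.299,0,0,0,-3.65,0,0.488,-0.299,0,0,0,-3.65,0,0.488,-0.299,0,0,0,-3.65,0,0.488,-0.299,0,0,0,-3.65,0,0.488,-0.299,0,0,0,-3.65,0,0.488,-0.299,0,0,0,-3.65,0], force=40)

```text
t: 0.9
eef_pos: [0.4629, -0.3446, 0.1919]
tool_rot: [-0.0, 0.984, 0.179, -0.0]
contact_force: [0.6, 0.6, -0.1]
gripper_width: -0.002
grasp_force: 0.0
```

```bash
python3 -c "
from jig import *
go([-65,-150,190])"
```

```text
t 0.9 now jig [-216.3 -229.8  191.9] F [ 0.6  0.6 -0.1] shift [ 0.1513 -0.0798  0.0019] turn [-0.01  0.02 -0.01]
```

>>> arm_command(commands=[0.151,-0.08,0.002,0,0,0,0,0.151,-0.08,0.002,0,0,0,0,0.151,-0.08,0.002,0,0,0,0,0.151,-0.08,0.002,0,0,0,0,0.151,-0.08,0.05,0,0,0,0,0.151,-0.08,0.1,0,0,0,0,0.151,-0.08,0.1,0,0,0,0])

```text
t: 1.6
eef_pos: [0.5696, -0.2165, 0.0853]
tool_rot: [-0.003, 0.984, 0.179, -0.006]
contact_force: [-0.1, -0.0, -1.1]
gripper_width: 0.001
grasp_force: 0.0
```

```bash
python3 -c "
from jig import *
snap('wrist','wr1'); go([-65,-150,20])"
```

```text
t 1.65 now jig [ -69.2 -149.3   89.2] F [-0.2  0.1  0.8] shift [0.0046 0.001  0.0691] turn [-0.27  0.36  0.01]
```

View pics/wr1.png

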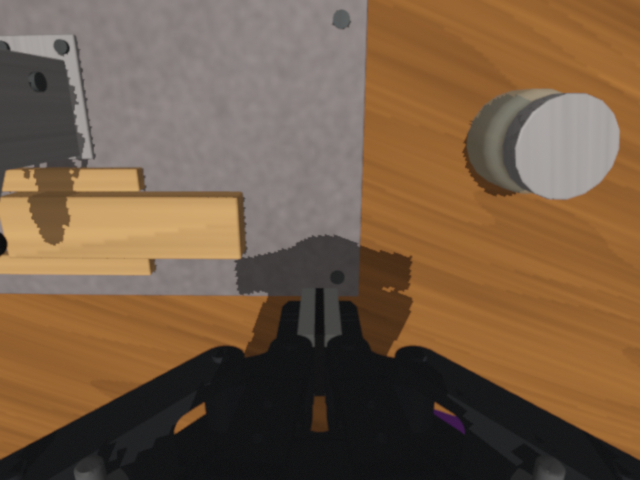

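The wrist view shows the batten's -y end between (241,193) and (241,258), the channel rails beside it and the jar well clear at (555,145). I'll measure that end and the stop line from this view.

```bash
python3 -c "
from jig import *
c=load('wr1')
for uv,z in [((243,193),.032),((241,258),.032),((357,290),.012),((366,5),.012),((140,169),.022),((150,272),.022),((555,145),.065)]: print(uv,np.round(inv(onz(c,uv,z)),1))
go([-65,-150,22])"
```

```text
(243, 193) [ -43.4 -101.    32. ]
(241, 258) [-85.  -97.4  32. ]
(357, 290) [-116.1 -172.9   12. ]
(366, 5) [  61.7 -172.8   12. ]
(140, 169) [-30.6 -36.   22. ]
(150, 272) [-99.2 -33.6  22. ]
(555, 145) [ -11.7 -263.9   65. ]
t 1.65 now jig [ -69.2 -149.3   89.2] F [-0.2  0.1  0.8] shift [0.0046 0.001  0.0671] turn [-0.27  0.36  0.01]
```

>>> arm_command(commands=[0.001,0,0.035,0,0,0,0,0.001,0,0.068,0,0,0,0,0.001,0,0.068,0,0,0,0,0.001,-0.025,0.068,0,0,0,0,0.001,-0.025,0.068,0,0,0,0])

```text
t: 2.15
eef_pos: [0.5689, -0.192, 0.0272]
tool_rot: [-0.0, 0.984, 0.18, 0.001]
contact_force: [0.5, 1.3, 0.6]
gripper_width: -0.003
grasp_force: 0.0
```

```bash
python3 -c "
from jig import *
go([-65,-100,22])"
```

```text
t 2.15 now jig [ -63.4 -124.3   27.2] F [0.5 1.3 0.6] shift [-0.0016 -0.0243  0.0052] turn [ 0.   -0.16  0.15]
```

>>> arm_command(commands=[-0.001,-0.004,0.005,0,0,0,0,-0.001,-0.008,0.005,0,0,0,0,-0.001,-0.012,0.005,0,0,0,0,-0.001,-0.015,0.005,0,0,0,0,-0.001,-0.018,0.005,0,0,0,0,-0.001,-0.021,0.005,0,0,0,0,-0.001,-0.024,0.005,0,0,0,0,-0.001,-0.024,0.005,0,0,0,0])

```text
t: 2.95
eef_pos: [0.558, -0.1719, 0.019]
tool_rot: [-0.0, 0.984, 0.179, -0.0]
contact_force: [-0.0, -0.1, -0.5]
gripper_width: -0.001
grasp_force: 0.0
```

```bash
python3 -c "
from jig import *
go([-65,-90,22])"
```

```text
t 2.95 now jig [ -66.5 -101.6   19. ] F [-0.  -0.1 -0.5] shift [ 0.0016 -0.0116 -0.003 ] turn [-0.02  0.01  0.03]
```

>>> arm_command(commands=[0.001,-0.002,-0.002,0,0,0,0,0.001,-0.004,-0.002,0,0,0,0,0.001,-0.006,-0.002,0,0,0,0,0.001,-0.008,-0.002,0,0,0,0,0.001,-0.009,-0.002,0,0,0,0,0.001,-0.01,-0.002,0,0,0,0,0.001,-0.01,-0.002,0,0,0,0])

```text
t: 3.65
eef_pos: [0.5554, -0.1627, 0.0211]
tool_rot: [-0.0, 0.984, 0.179, -0.0]
contact_force: [-0.7, 0.5, 0.8]
gripper_width: 0.001
grasp_force: 0.0
```

```bash
python3 -c "
from jig import *
c=snap('top','top2');cv2.imwrite('pics/cr2.png',cv2.resize(c['img'][165:285,260:420,::-1],(800,600),interpolation=3)); go([-65,-90,22])"
```

```text
t 3.7 now jig [-65.6 -92.2  21.1] F [ 0.6 -0.2  0. ] shift [ 0.0006 -0.0022 -0.0009] turn [ 0.  0. -0.]
```

View pics/cr2.png

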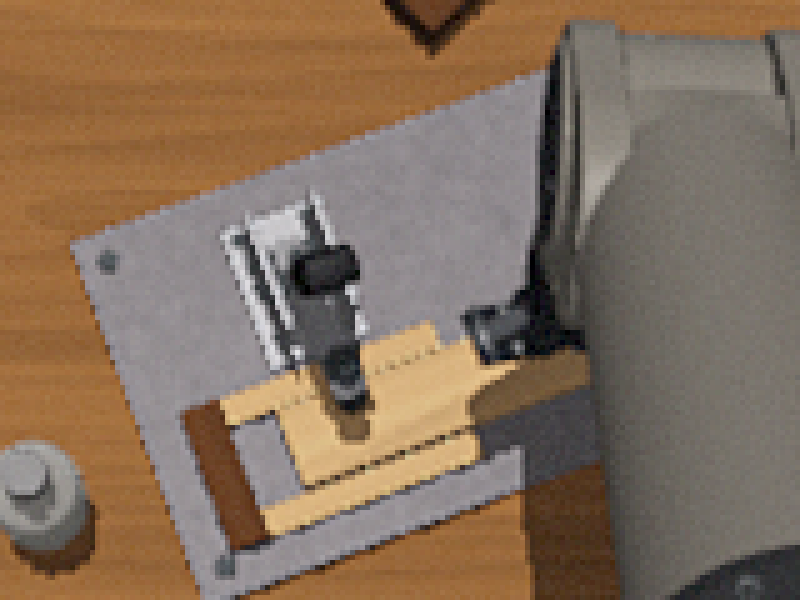

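The batten's +y end, at (300,465) in the crop, has not moved, although the fingertips should already be touching its -y end. I'll look from the wrist.

```bash
python3 -c "
from jig import *
c=snap('wrist','wr2');s=snap('scene','sc2')
a=c['img'][:,:,::-1]; b=s['img'][200:340,220:400,::-1]
cv2.imwrite('pics/c3.png',np.hstack([cv2.resize(a,(400,300)),cv2.resize(b,(400,300),interpolation=3)]))"
```

```text
(no output)
```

View pics/c3.png

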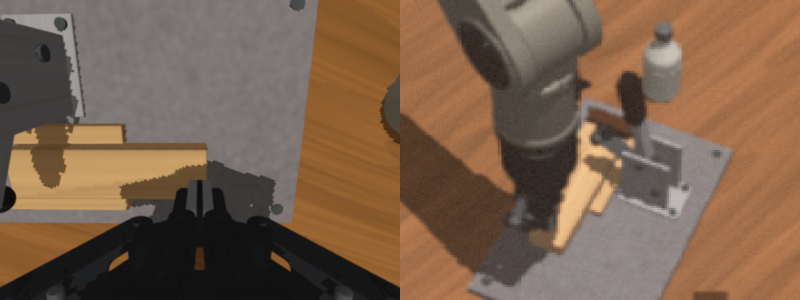

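```bash
python3 -c "
from jig import *
o,p,r=tr()
for t in('wr2','sc2'):
    c=load(t); print(t,proj(c,[p,p-[0,0,-.02],p-[0,0,-.04]]).round(1).tolist(), proj(c,w([[-45,-99,32],[-85,-99,32],[-120,-175,12]])).round(1).tolist())
c=load('wr1'); print(proj(c,w([[-69.2,-149.3,89.2]])))
for uv,z in [((414,290),.032),((414,290),.012)]: print(inv(onz(load('wr2'),uv,z)))
a=load('wr2')['img'][220:480,180:540,::-1]; b=load('sc2')['img'][250:340,240:340,::-1]
cv2.imwrite('pics/c4.png',np.vstack([cv2.resize(a,(415,300),interpolation=3),cv2.resize(b,(415,300),interpolation=3)]))
print(inv(p),get_obs()['contact_force'])"
```

```text
wr2 [[320.3, 271.4], [320.5, 288.6], [320.6, 309.8]] [[335.4, 237.9], [334.3, 317.6], [469.2, 356.2]]
sc2 [[286.0, 312.9], [285.6, 308.6], [285.2, 304.3]] [[292.3, 316.0], [277.2, 309.8], [249.7, 334.3]]
[[323.92412418 270.38641748]]
[ -70.55342246 -136.15484412   32.        ]
[ -79.79913062 -141.34322806   12.        ]
[-65.66000028 -92.29703264  21.11375847] [-0.53069351  0.02216504  0.0707422 ]
```

View pics/c4.png

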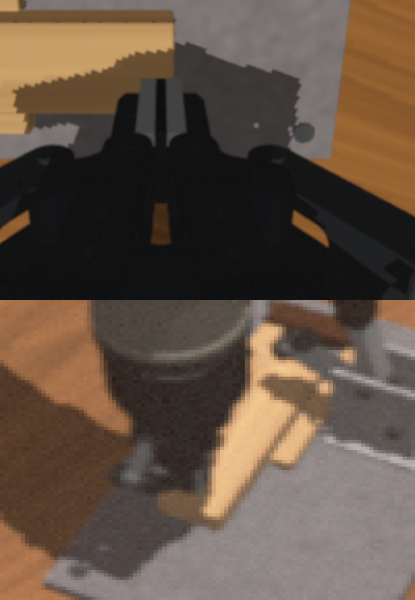

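The fingertips appear at (320,288) in the wrist view, while the reported TCP projects to (320,271). So the real tips are 20 mm or more behind the stated TCP and the fingers passed over the batten. I'll back off, lower the tool and find the true tip height.

>>> arm_command(commands=[0,0.033,0,0,0,0,0,0,0.033,0,0,0,0,0,0,0.033,0.004,0,0,0,0,0,0.033,0.007,0,0,0,0,0,0.033,0.007,0,0,0,0])

```text
t: 4.3
eef_pos: [0.5664, -0.1926, 0.0133]
tool_rot: [-0.001, 0.984, 0.179, -0.001]
contact_force: [0.2, -0.5, -0.6]
gripper_width: 0.001
grasp_force: 0.0
```

```bash
python3 -c "
from jig import *
o,p,r=tr(); print(inv(p),o['contact_force'])
c=snap('wrist','wr3'); s=snap('scene','sc3')
T=np.array(c['pose']); print('cam rel tool',r.inv().apply(T[:3,3]-p))
for dz in(0,10,20,30,40): print(dz,proj(c,[p+[0,0,dz/1e3],w(inv(p)+[11,0,dz]),w(inv(p)+[-11,0,dz])]).round(0).tolist(),proj(s,[p+[0,0,dz/1e3]]).round(1).tolist())
a=c['img'][200:400,220:420,::-1]; b=s['img'][280:340,240:300,::-1]
cv2.imwrite('pics/c5.png',np.hstack([cv2.resize(a,(400,400),interpolation=3),cv2.resize(b,(400,400),interpolation=3)]))"
```

```text
[ -65.92324072 -123.8812442    13.32417582] [ 0.15076709 -0.46717798 -0.55838977]
cam rel tool [ 0.07432013 -0.00048138 -0.18229954]
0 [[320.0, 271.0], [320.0, 250.0], [320.0, 292.0]] [[280.0, 325.0]]
10 [[320.0, 280.0], [320.0, 257.0], [320.0, 301.0]] [[279.8, 323.0]]
20 [[320.0, 289.0], [320.0, 265.0], [320.0, 311.0]] [[279.6, 320.9]]
30 [[320.0, 299.0], [320.0, 274.0], [320.0, 322.0]] [[279.3, 318.8]]
40 [[320.0, 310.0], [320.0, 284.0], [320.0, 334.0]] [[279.1, 316.7]]
```

View pics/c5.png

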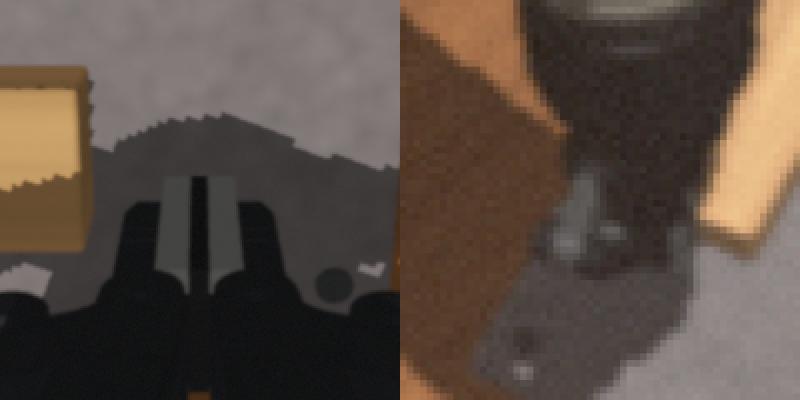

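>>> arm_command(commands=[0.001,0,0.002,0,0,0,0,0.001,0,0.004,0,0,0,0,0.001,0,0.006,0,0,0,0,0.001,0,0.007,0,0,0,0,0.001,0,0.007,0,0,0,0])

```text
t: 4.9
eef_pos: [0.5679, -0.1933, 0.0069]
tool_rot: [-0.0, 0.984, 0.179, -0.0]
contact_force: [1.2, 0.2, 0.6]
gripper_width: 0.001
grasp_force: 0.0
```

```bash
python3 -c "
from jig import *
o,p,r=tr(); print(inv(p),o['contact_force'])
c=load('wr3'); s=load('sc3'); p0=np.array([-65.9,-123.9,13.3])
for dx,dz in((-9,0),(0,20),(11,44)): print(dx,dz,proj(s,[w(p0+[dx,0,dz]),w(p0+[dx,10,dz]),w(p0+[dx,-10,dz])]).round(1).tolist())
for v in(265,288.5):
  print([ (inv(onz(c,(240+k,v),.02)),) for k in ()])
"
```

```text
[ -64.76889364 -125.09581244    6.86939836] [1.182983  0.1928996 0.6408829]
-9 0 [[276.7, 323.6], [278.6, 320.3], [274.7, 327.0]]
0 20 [[279.6, 320.9], [281.5, 317.5], [277.6, 324.3]]
11 44 [[283.2, 317.6], [285.2, 314.1], [281.3, 321.0]]
[]
[]
```

No contact at nominal z 7, which is below the board top, so the real tips are higher than the reported TCP. I'll push from here.

>>> arm_command(commands=[0,-0.005,0.001,0,0,0,0,0,-0.01,0.001,0,0,0,0,0,-0.014,0.001,0,0,0,0,0,-0.017,0.001,0,0,0,0,0,-0.02,0.001,0,0,0,0,0,-0.023,0.001,0,0,0,0,0,-0.026,0.001,0,0,0,0,0,-0.028,0.001,0,0,0,0])

```text
t: 5.7
eef_pos: [0.5581, -0.1668, 0.0061]
tool_rot: [-0.0, 0.984, 0.179, 0.0]
contact_force: [-0.1, -0.4, -0.3]
gripper_width: -0.0
grasp_force: 0.0
```

```bash
cat > bat.py <<'E'
from jig import *
def bat(c):  # wood-coloured pixels lit, at batten top: furthest +y along x=-75..-55 below stop
    hsv=cv2.cvtColor(c['img'],cv2.COLOR_RGB2HSV)
    out=[]
    for y in np.arange(-60,76,.5):
        uv=proj(c,[w([x,y,32]) for x in (-80,-75,-70)]).astype(np.float32)
        v=cv2.remap(c['img'],uv[None,:,0],uv[None,:,1],1)[0].mean(0); out.append((y,v))
    return out
E
python3 -c "
from bat import *
o,p,r=tr(); print(inv(p),o['contact_force'],o['t'])
for t in('top0','top4'):
    c=load(t) if t=='top0' else snap('top',t)
    P=bat(c); print(t,[(y,int(v[0]-v[2])) for y,v in P if y>30 and y%3==0])
"
```

```text
[-64.594428   -96.88621669   6.140564  ] [-0.05753883 -0.43422346 -0.27356126] 5.7
top0 [(np.float64(33.0), 86), (np.float64(36.0), 86), (np.float64(39.0), 87), (np.float64(42.0), 87), (np.float64(45.0), 87), (np.float64(48.0), 89), (np.float64(51.0), 71), (np.float64(54.0), 0), (np.float64(57.0), 0), (np.float64(60.0), 1), (np.float64(63.0), 1), (np.float64(66.0), 1), (np.float64(69.0), 1), (np.float64(72.0), 0), (np.float64(75.0), 14)]
top4 [(np.float64(33.0), 87), (np.float64(36.0), 86), (np.float64(39.0), 88), (np.float64(42.0), 87), (np.float64(45.0), 88), (np.float64(48.0), 89), (np.float64(51.0), 73), (np.float64(54.0), 1), (np.float64(57.0), 0), (np.float64(60.0), 1), (np.float64(63.0), 1), (np.float64(66.0), 1), (np.float64(69.0), 1), (np.float64(72.0), 0), (np.float64(75.0), 15)]
```

The batten still hasn't moved, so the tips are at least 26 mm behind the TCP. I'll back off and feel for the board with the force reading, in small steps.

>>> arm_command(commands=[0,0.035,0,0,0,0,0,0,0.035,0,0,0,0,0,0,0.035,0.004,0,0,0,0,0,0.035,0.008,0,0,0,0,0,0.035,0.011,0,0,0,0,0,0.035,0.014,0,0,0,0,0,0.035,0.014,0,0,0,0])

```text
t: 6.45
eef_pos: [0.57, -0.1992, -0.0085]
tool_rot: [-0.0, 0.984, 0.179, -0.0]
contact_force: [-0.2, -0.2, 0.7]
gripper_width: -0.005
grasp_force: 0.0
```

>>> arm_command(commands=[0,0,0.002,0,0,0,0,0,0,0.004,0,0,0,0,0,0,0.004,0,0,0,0])

```text
t: 6.75
eef_pos: [0.5703, -0.1998, -0.0121]
tool_rot: [-0.0, 0.984, 0.179, -0.0]
contact_force: [-0.2, 0.5, -0.6]
gripper_width: -0.003
grasp_force: 0.0
```

>>> arm_command(commands=[0,0,0.002,0,0,0,0,0,0,0.004,0,0,0,0,0,0,0.004,0,0,0,0])

```text
t: 7.05
eef_pos: [0.5703, -0.1999, -0.0162]
tool_rot: [-0.0, 0.984, 0.179, -0.0]
contact_force: [0.2, -0.2, -0.7]
gripper_width: 0.001
grasp_force: 0.0
```

```bash
python3 -c "
from jig import *
o,p,r=tr(); print(inv(p),o['contact_force'],o['t'])
c=snap('wrist','wr5'); g=cv2.cvtColor(c['img'],cv2.COLOR_RGB2GRAY); a=cv2.cvtColor(load('wr3')['img'],cv2.COLOR_RGB2GRAY)
for u in(306,320,330): print(u,a[270:300:2,u],g[270:300:2,u])"
```

```text
[ -64.84578386 -132.08579748  -16.21522492] [ 0.20389774 -0.23001639 -0.69159827] 7.05
306 [59 58 59 59 60 60 59 59 58 64 67 68 68 67 68] [119 103  91  57  58  59  60  60  60  65  68  68  68  68  69]
320 [58 58 58 59 58 59 58 58 59 30 14 18 14 16 15] [107  60  60  61  60  60  60  60  60  30  14  16  17  16  14]
330 [57 59 58 58 59 59 57 58 57 64 67 68 68 67 67] [68 59 60 60 60 60 59 61 61 65 67 69 68 68 68]
```

>>> arm_command(commands=[0,0,0.002,0,0,0,0,0,0,0.004,0,0,0,0,0,0,0.004,0,0,0,0])

```text
t: 7.4
eef_pos: [0.5703, -0.1998, -0.0202]
tool_rot: [-0.0, 0.984, 0.179, -0.0]
contact_force: [0.2, 0.1, -0.4]
gripper_width: -0.0
grasp_force: 0.0
```

>>> arm_command(commands=[0,0,0.002,0,0,0,0,0,0,0.003,0,0,0,0,0,0,0.003,0,0,0,0])

```text
t: 7.7
eef_pos: [0.5704, -0.1998, -0.0231]
tool_rot: [-0.0, 0.984, 0.179, -0.0]
contact_force: [-0.0, 0.1, 0.5]
gripper_width: -0.002
grasp_force: 0.0
```

The tips are more than 35 mm behind the TCP. The estimate from the tips' front face in the wrist view is 44 mm, which puts them at about z 21 now, so I'll push at this level.

>>> arm_command(commands=[0,-0.006,0,0,0,0,0,0,-0.012,0,0,0,0,0,0,-0.016,0,0,0,0,0,0,-0.02,0,0,0,0,0,0,-0.023,0,0,0,0,0,0,-0.026,0,0,0,0,0,0,-0.028,0,0,0,0,0,0,-0.03,0,0,0,0,0])

```text
t: 8.5
eef_pos: [0.56, -0.1719, -0.0228]
tool_rot: [0.0, 0.984, 0.179, 0.0]
contact_force: [0.2, -0.3, 0.6]
gripper_width: 0.003
grasp_force: 0.3
```

```bash
cat > end.py <<'E'
from bat import *
def end(c):
    P=bat(c); y=np.array([a for a,_ in P]); d=np.array([v[0]-v[2] for _,v in P]); 
    return max([a for a,b in zip(y,d) if b>45 and a<74],default=None),[int(b) for a,b in zip(y,d) if a>48 and a%3==0]
o,p,r=tr(); print(inv(p).round(1),o['contact_force'],o['t']); print(end(snap('top','t%d'%int(o['t']*100))))
E
python3 end.py
```

```text
[ -64.6 -102.3  -22.8] [ 0.1515631  -0.34527186  0.63014811] 8.5
(np.float64(60.5), [87, 88, 89, 70, 2, 1, 2, 0, 14])
```

The batten is moving: its end has gone from y 52 to 60. I'll keep pushing.

>>> arm_command(commands=[0,-0.002,0,0,0,0,0,0,-0.004,0,0,0,0,0,0,-0.006,0,0,0,0,0,0,-0.008,0,0,0,0,0,0,-0.01,0,0,0,0,0,0,-0.011,0,0,0,0,0,0,-0.012,0,0,0,0,0,0,-0.012,0,0,0,0,0])

```text
t: 9.35
eef_pos: [0.5557, -0.1603, -0.0229]
tool_rot: [-0.0, 0.984, 0.179, -0.0]
contact_force: [0.2, 0.6, -0.1]
gripper_width: -0.002
grasp_force: 0.0
```

```bash
python3 end.py
```

```text
[-64.6 -90.  -22.9] [ 0.22871621  0.591304   -0.13528401] 9.35
(np.float64(73.0), [87, 87, 86, 86, 87, 88, 90, 75, 15])
```

>>> arm_command(commands=[0,-0.001,0,0,0,0,0,0,-0.002,0,0,0,0,0,0,-0.002,0,0,0,0,0])

```text
t: 9.7
eef_pos: [0.5549, -0.1585, -0.023]
tool_rot: [-0.0, 0.984, 0.179, -0.0]
contact_force: [0.1, -0.9, 1.1]
gripper_width: 0.002
grasp_force: 0.0
```

>>> arm_command(commands=[0,-0.001,0,0,0,0,0,0,-0.001,0,0,0,0,0,0,-0.001,0,0,0,0,0])

```text
t: 10.0
eef_pos: [0.5549, -0.1584, -0.0228]
tool_rot: [0.0, 0.984, 0.179, 0.0]
contact_force: [1.1, -2.5, -0.8]
gripper_width: 0.0
grasp_force: 1.4
```

>>> arm_command(commands=[0,-0.001,0,0,0,0,0,0,-0.002,0,0,0,0,0,0,-0.002,0,0,0,0,0,0,-0.002,0,0,0,0,0])

```text
t: 10.4
eef_pos: [0.5549, -0.1583, -0.0224]
tool_rot: [0.001, 0.984, 0.178, 0.001]
contact_force: [1.6, -7.4, -0.8]
gripper_width: 0.001
grasp_force: 3.6
```

```bash
python3 end.py
```

```text
[-64.6 -87.8 -22.4] [ 1.55114079 -7.37957061 -0.79061692] 10.4
(np.float64(73.5), [87, 86, 87, 87, 87, 87, 88, 87, 70])
```

The batten is home: it stalled and the force climbed to 7.4 N with the end at the stop. I'll back off, rise, and move to the -x side of the handle.

>>> arm_command(commands=[0,0.01,0,0,0,0,0,0,0.024,0,0,0,0,0,0,0.024,0,0,0,0,0,0,0.024,-0.05,0,0,0,0,0,0.024,-0.1,0,0,0,0,0,0.024,-0.15,0,0,0,0,0,0.024,-0.2,0,0,0,0,0,0.024,-0.2,0,0,0,0])

```text
t: 11.25
eef_pos: [0.5671, -0.1789, 0.1848]
tool_rot: [0.002, 0.984, 0.179, 0.006]
contact_force: [1.2, 0.9, -0.4]
gripper_width: -0.002
grasp_force: 0.0
```

```bash
python3 -c "
from jig import *
go([-80,20,178])"; python3 end.py
```

```text
t 11.25 now jig [ -60.4 -111.4  184.8] F [ 1.2  0.9 -0.4] shift [-0.0197 -0.1314  0.0057] turn [ 0.39 -0.62 -0.  ]
[ -60.4 -111.4  184.8] [ 1.19718117  0.9127427  -0.43326737] 11.25
(np.float64(73.5), [87, 86, 87, 86, 87, 87, 87, 87, 70])
```

>>> arm_command(commands=[-0.018,-0.045,0,0,0,0,0,-0.018,-0.09,0,0,0,0,0,-0.018,-0.128,0,0,0,0,0,-0.018,-0.128,0,0,0,0,0,-0.018,-0.128,0,0,0,0,0])

```text
t: 11.8
eef_pos: [0.4995, -0.0641, 0.176]
tool_rot: [-0.0, 0.984, 0.18, -0.001]
contact_force: [-0.5, -0.5, -0.9]
gripper_width: 0.002
grasp_force: 0.0
```

```bash
python3 -c "
from jig import *
go([-60,20,156])
c=snap('wrist','wr6'); s=snap('scene','sc6')
a=c['img'][:,:,::-1]; b=s['img'][140:320,240:400,::-1]
cv2.imwrite('pics/c6.png',np.hstack([cv2.resize(a,(440,330)),cv2.resize(b,(293,330),interpolation=3)]))
H=w([[-33,20,208],[-15,20,210],[-20,20,184],[-20,8,184],[-20,32,184]]); print(proj(c,H).round(),proj(s,H).round())"
```

```text
t 11.8 now jig [-83.3  19.9 176. ] F [-0.5 -0.5 -0.9] shift [ 0.0233 -0.      0.02  ] turn [-0.05  0.11  0.13]
[[320. 180.]
 [321. 131.]
 [320. 140.]
 [349. 140.]
 [292. 140.]] [[318. 236.]
 [325. 238.]
 [323. 244.]
 [321. 248.]
 [325. 240.]]
```

View pics/c6.png

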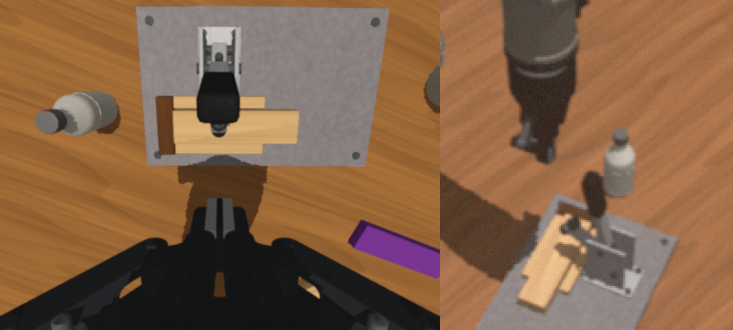

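```bash
python3 -c "
from jig import *
c=load('wr6'); s=load('sc6')
def tri(a,b):
    (o1,v1),(o2,v2)=ray(c,a),ray(s,b)
    k=np.linalg.lstsq(np.c_[v1,-v2],o2-o1,rcond=None)[0]; A=o1+k[0]*v1;B=o2+k[1]*v2
    return inv((A+B)/2).round(1),(np.linalg.norm(A-B)*1000).round(1)
for b in((297,227),(295,225),(299,228),(283,219),(290,222)): print(b,tri((320,288),b))
p0=np.array([-83.3,19.9,176])
for dx,dz in((0,0),(0,20),(11,44),(11,40),(11,50),(-11,44)): print(dx,dz,proj(s,[w(p0+[dx,0,dz])]).round(1).tolist())
cv2.imwrite('pics/c7.png',cv2.resize(s['img'][190:250,260:340,::-1],(800,600),interpolation=3))
"
```

```text
(297, 227) (array([-81.4,  20.4, 209.1]), np.float64(8.0))
(295, 225) (array([-83.6,  20.6, 211.8]), np.float64(14.3))
(299, 228) (array([-78.4,  20.2, 209.7]), np.float64(3.1))
(283, 219) (array([-100.2,   20.8,  211.1]), np.float64(43.9))
(290, 222) (array([-90.3,  20.8, 212.7]), np.float64(27.3))
0 0 [[298.0, 237.1]]
0 20 [[297.7, 231.6]]
11 44 [[301.9, 226.5]]
11 40 [[301.9, 227.6]]
11 50 [[301.8, 224.8]]
-11 44 [[293.0, 223.3]]
```

View pics/c7.png

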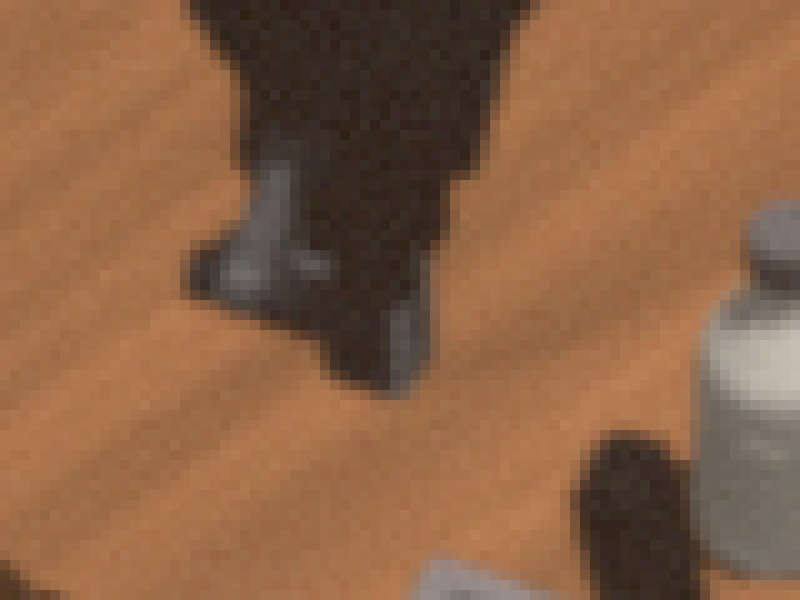

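The scene view shows the pad's bottom edge at about (300,229). That puts the true tip about 40 mm behind the stated TCP, and the handle is where I expected it. I'll lower to tip height ≈ 198 and start pushing +x.

>>> arm_command(commands=[0,0,0.018,0,0,0,0,0,0,0.018,0,0,0,0,0.02,0,0.018,0,0,0,0,0.03,0,0.018,0,0,0,0,0.038,0,0.018,0,0,0,0,0.046,0,0.018,0,0,0,0,0.054,0,0.018,0,0,0,0,0.062,0,0.018,0,0,0,0])

```text
t: 12.7
eef_pos: [0.559, -0.043, 0.1591]
tool_rot: [0.0, 0.984, 0.179, -0.0]
contact_force: [-1.0, -0.3, 0.5]
gripper_width: -0.004
grasp_force: 0.3
```

```bash
cat > chk.py <<'E'
from jig import *
import sys
o,p,r=tr(); s=snap('scene','sx'); hsv=cv2.cvtColor(s['img'],cv2.COLOR_RGB2GRAY)
print(inv(p).round(1),o['contact_force'].round(1) if hasattr(o['contact_force'],'round') else o['contact_force'],o['t'])
# darkness along handle centreline for candidate angles, r=65..120
for th in np.arange(0,1.7,.1):
    f=th-.2; uv=proj(s,w([[q*np.sin(f),20,86+q*np.cos(f)] for q in range(65,121,5)])).astype(np.float32)
    print(round(th,1),int(cv2.remap(hsv,uv[None,:,0],uv[None,:,1],1).mean()),end='; ')
E
python3 chk.py
```

```text
[-20.2  18.7 159.1] [-1.  -0.3  0.5] 12.7
0.0 96; 0.1 54; 0.2 44; 0.3 56; 0.4 127; 0.5 133; 0.6 133; 0.7 131; 0.8 126; 0.9 130; 1.0 133; 1.1 137; 1.2 126; 1.3 129; 1.4 129; 1.5 129; 1.6 128;
```

The handle follows: it is now near 0.2 rad, upright. I'll follow the arc.

>>> arm_command(commands=[0.011,-0.001,0.001,0,0,0,0,0.0225,-0.001,0.001,0,0,0,0,0.0335,-0.001,0.0035,0,0,0,0,0.0445,-0.001,0.0065,0,0,0,0,0.055,-0.001,0.011,0,0,0,0,0.065,-0.001,0.0155,0,0,0,0,0.0745,-0.001,0.022,0,0,0,0,0.0745,-0.001,0.022,0,0,0,0])

```text
t: 13.55
eef_pos: [0.6284, -0.015, 0.1357]
tool_rot: [-0.0, 0.984, 0.179, -0.001]
contact_force: [0.7, -0.8, -0.3]
gripper_width: 0.002
grasp_force: 0.0
```

```bash
python3 chk.py
```

```text
[ 54.6  20.5 135.7] [ 0.7 -0.8 -0.3] 13.55
0.0 125; 0.1 106; 0.2 114; 0.3 121; 0.4 121; 0.5 110; 0.6 102; 0.7 88; 0.8 52; 0.9 43; 1.0 43; 1.1 92; 1.2 124; 1.3 129; 1.4 129; 1.5 130; 1.6 128;
```

>>> arm_command(commands=[0.0085,0,0.006,0,0,0,0,0.0165,0,0.014,0,0,0,0,0.023,0,0.023,0,0,0,0,0.0285,0,0.032,0,0,0,0,0.0325,0,0.042,0,0,0,0,0.0335,0,0.049,0,0,0,0,0.0345,0,0.055,0,0,0,0,0.0345,0,0.055,0,0,0,0])

```text
t: 14.4
eef_pos: [0.6592, -0.0039, 0.0806]
tool_rot: [-0.0, 0.984, 0.179, -0.001]
contact_force: [-0.8, 0.1, -0.0]
gripper_width: 0.002
grasp_force: 0.0
```

```bash
python3 chk.py; python3 end.py
```

```text
[87.4 20.1 80.6] [-0.8  0.1 -0. ] 14.4
0.0 125; 0.1 106; 0.2 115; 0.3 121; 0.4 128; 0.5 133; 0.6 133; 0.7 131; 0.8 119; 0.9 105; 1.0 103; 1.1 77; 1.2 84; 1.3 77; 1.4 71; 1.5 46; 1.6 44; [87.8 19.9 81.4] [-0.51899572 -0.73854756  0.02727004] 14.45
(None, [2, -2, -3, -3, -2, 0, -5, 3, 18])
```

The handle looks snapped over, with no force left on the finger. I'll withdraw straight up and back, then verify.

>>> arm_command(commands=[0,0,-0.03,0,0,0,0,0,0,-0.08,0,0,0,0,0,0,-0.13,0,0,0,0,0,0.05,-0.15,0,0,0,0,0,0.1,-0.15,0,0,0,0,0,0.15,-0.15,0,0,0,0,0,0.2,-0.15,0,0,0,0,0,0.2,-0.15,0,0,0,0])

```text
t: 15.3
eef_pos: [0.7303, -0.2016, 0.2318]
tool_rot: [0.003, 0.985, 0.174, -0.0]
contact_force: [-0.4, -1.2, -0.5]
gripper_width: 0.0
grasp_force: 0.0
```

```bash
sed -i 's/np.arange(0,1.7,.1)/np.arange(1.2,1.85,.05)/;s/round(th,1)/round(th,2)/' chk.py; python3 chk.py; echo; python3 end.py; python3 -c "
from jig import *
s=load('sx'); c=load('t%d'%int(get_obs()['t']*100)) if 0 else snap('top','tf')
h=lambda i,P:proj(i,w(P)).round().tolist()
print(h(c,[[-65,20,50],[99,20,96],[132,-108,30],[-11,-266,65],[-46,168,120]]))
a=load('top0')['img'].astype(int); d=np.abs(c['img'].astype(int)-a).sum(2)
for n,(u,v) in dict(glue=(265,262),jar=(435,187),off=(350,159)).items(): print(n,d[v-12:v+12,u-10:u+10].mean().round(1))
cv2.imwrite('pics/cf.png',cv2.resize(c['img'][165:285,260:420,::-1],(800,600),interpolation=3))"
```

```text
[  84.3 -190.   231.8] [-0.4 -1.2 -0.5] 15.3
1.2 118; 1.25 122; 1.3 122; 1.35 111; 1.4 90; 1.45 64; 1.5 51; 1.55 50; 1.6 49; 1.65 49; 1.7 48; 1.75 45; 1.8 44; 1.85 52; 
[  85.7 -186.3  231.7] [-0.54482553  0.3431984   1.09364221] 15.35
(np.float64(73.5), [86, 86, 86, 87, 87, 87, 88, 86, 71])
[[330.0, 248.0], [305.0, 180.0], [350.0, 157.0], [435.0, 184.0], [266.0, 259.0]]
glue 13.5
jar 121.6
off 14.8
```

The dark band of the grip now centres on about 1.67 rad, so the handle is locked. The batten's end is unchanged at the stop. The jar's region in the top view is changed, most likely because the arm is over it. I'll move clear and check the jar.

>>> arm_command(commands=[-0.05,0.04,0,0,0,0,0,-0.1,0.08,0,0,0,0,0,-0.15,0.12,0,0,0,0,0,-0.2,0.16,0,0,0,0,0,-0.25,0.2,0,0,0,0,0,-0.3,0.2,0,0,0,0,0,-0.3,0.2,0,0,0,0,0,-0.3,0.2,0,0,0,0,0])

```text
t: 16.25
eef_pos: [0.5148, -0.488, 0.2329]
tool_rot: [0.001, 0.984, 0.176, -0.001]
contact_force: [0.5, -1.0, 0.2]
gripper_width: 0.001
grasp_force: 0.0
```

```bash
python3 chk.py; echo; python3 end.py; python3 -c "
from jig import *
a=load('scene0')['img'].astype(int); b=load('sx')['img'].astype(int); d=np.abs(a-b).sum(2)
for n,(u,v) in dict(glue=(338,232),jar=(270,383),off=(360,349)).items(): print(n,d[v-12:v+12,u-10:u+10].mean().round(1))
o=get_obs(); print(o['t'],np.abs(o['joint_vel']).max())"
```

```text
[-218.2 -382.3  232.9] [ 0.5 -1.   0.2] 16.25
1.2 127; 1.25 126; 1.3 125; 1.35 112; 1.4 92; 1.45 68; 1.5 55; 1.55 53; 1.6 54; 1.65 53; 1.7 52; 1.75 50; 1.8 49; 1.85 57; 
[-217.8 -382.2  232.9] [-0.85048044 -0.10301312 -0.10725619] 16.3
(np.float64(73.5), [88, 86, 87, 87, 87, 87, 87, 86, 69])
glue 17.0
jar 20.2
off 12.4
16.35 0.06257817077706063
```

The glue bottle, the jar and the offcut are unchanged, the batten is home and the handle is locked, so I'll hand in.

```bash
python3 -c "
from station import hand_in
print(hand_in())"
```

```text
the job is handed in; nothing more can be done
None
```

The job is handed in at 16.4 s: the batten is home against the stop and the clamp handle reads locked at about 1.67 rad, both from camera and force readings; the tip's press on the batten was not measured, the glue bottle, jar and offcut look unmoved, the robot is clear, and the judging result was not shown.

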